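# Shut down the wax warmer and set the hot tin on its trivet

## Robot

A 7-joint arm with a two-finger parallel gripper is mounted at the origin on the work surface. World frame = base frame: x ahead of the robot, y to its left, z up, the work surface at z = 0. Lengths are in m, angles in rad, forces in N, time in s.
With the tool pointing down it reaches from about 0.4 to 0.875 m from the base axis. Payload 6.5 kg.
Tool frame: the origin (TCP) lies midway between the tips of the shut fingers; the grasp point (between the pads) lies 19 mm behind it; z points along the fingers, y is the line along which they close (so a half turn about z gives the same grasp; the last joint's range is limited). The gripper opens to 88 mm and grips with 3 to 60 N. Pads are 18 mm wide; open, the fingers measure 123 mm over their backs; the gripper's body (75 mm by 187 mm) begins 45 mm behind the grasp point.
Start: joints at [-1.371, 0.536, -0.004, 1.538, 0.003, 1.067, -0.071], TCP at [0.171, 0.627, 0.239] pointing down, gripper open.
Joint ranges: [-2.7, 2.7], [-0.37, 2.16], [-1.27, 1.26], [0.24, 2.4], [-1.31, 4.45], [0.19, 1.91], [-2.76, 2.76]. Speed limits (rad/s): [2.39, 2.39, 3.14, 3.14, 3.14, 3.14, 3.14].

## Interface

Orientations are given as a unit quaternion [x, y, z, w].
In Python, from plant import * gives the robot as it stands. The module is installed in compiled form; this text tells all that it offers.
- The arm moves only by the shell command python3 -m handwheel 'ROWS' [OPENING] [FORCE]. ROWS is JSON, a list of rows, each an object of numbers: "tx", "ty", "tz": the shift along the tool's x, y, z in m; "ax", "ay", "az": the turn, a rotation vector about the tool's x, y, z in degrees. A call has 1 to 10 rows; each row shifts and turns the commanded pose from where the row before left it, along the tool's axes as they then stand; what a row does not reach is not made up. A row lasts 1/10 s, in which the tool goes at most 50 mm and 8.59 degrees, less where a joint would pass 70% of its speed; a pose out of reach is approached as far as the arm can. A call with a gripper value outside its range is refused whole. OPENING is the opening, from 0 (shut) to 1 (fully open), set as the call begins (- or left out, the last holds). The fingers move at their own pace and stop on an object; FORCE is the grip in N (left out, the last holds). Time passes only in rows, so rows that do not move let the fingers close. It gives the time, the measured TCP pose, the force, the opening and the grip force at its end, in the units of the state.
- state(): the state, without advancing time (a new reading comes with each control period).
- snapshot(name): name is "scene" or "side" or "wrist"; returns the picture (480x640x3 uint8, red, green, blue); there is no depth.
- calibration(name): a dict with "vfov" (degrees; the focal length in pixels is half the picture's height over the tangent of half this angle, whatever the lens; pixels are square), "cx", "cy" (the principal point, pixels), "world_to_cam" (4x4, takes a point from world to camera coordinates). Camera axes: x right, y up, looking along -z (the intrinsics and any distortion apply to the point x, -y, -z); pixel columns grow to the right and rows downward; lengths in m; the calibration is good to about 2 mm. A picture is of the moment at which its call begins: read the wrist's pose just before it. calibration takes no time and is no camera call; for the wrist camera it gives the pose at the moment of the call.
- job_done(): hands the job in; it is judged then, once.
The state is a dict: "time": time; "joints": joint angles; "joint_vel": joint speeds; "tau": joint torques, N m; "position": TCP position; "eef_rot": TCP orientation; "wrist_force": force on the tool from outside, world axes, zero at the start; "torque": the same for the moment, N m; "gripper_width": finger opening in m; "gripper_force": force on a finger pad.
Only numpy, scipy, OpenCV 4.12 (cv2) and the standard library are available. Lean on these libraries where they do the work, as an engineer would, in place of code of your own. Each camera call takes 0.05 s, during which the arm holds its last target. There are 200 camera calls.

## Task

Turn the wax warmer's dial fully anticlockwise to its stop (off) while the tin is still on the hot plate; then take the tin off the plate, keep it upright, and set it down gently in the middle of the round cork trivet on the drip board, and let go. Do not tip or shift the bottle, jar or sanding block.

Things in the scene. Friction and masses are not known exactly. Their poses are not given: they have to be found in the camera images.
- warmer: Grey wax warmer fixed to the bench, 250 (x) by 180 (y) mm, origin at the centre of its underside, front (-x) towards the robot; stands left or right, yaw up to 0.25. x -127 to -37: control panel sloping up at 25 deg, 43 mm high at the front edge, 85 at the rear. x -37 to 125: flat top, 85 high, with a round hot plate (radius 65, 6 thick) centred at x = 35, y = 0.
- plate_top (a point): Centre of the top face of the hot plate, 91 mm above the bench, axes as the warmer's.
- nozzle_edge (a point): Middle of the lower front edge of the warmer's aluminium extraction nozzle, 260 mm above the bench, axes as the warmer's: a box hanging over the far half of the hot plate, 65 (+x from here) by 170 (y) by 30 (up). A hand straight down on the tin hits it; one leaning about 30 deg back towards the front clears it. It hangs on an upright duct of radius 24 at 60 in x, -68 in y from here.
- knob (a joint): Angle of the warmer's dial in rad: 0 = off, against the anticlockwise stop; grows clockwise as seen looking at the panel; other stop at 4.0. Light constant friction (about 0.06 N m), no spring.
- knob_grip (a point): Point on the dial's axis, 37 mm out from the panel's middle; turns with the dial. z: out of the panel, 25 deg from vertical, leaning to the warmer's front. x: along the grip bar, 61 long, 14 wide, 32 tall (top 7 above this point), on a black disc of radius 32 whose top is 23 below this point. At 0 the bar runs up the slope, its short white mark (-x half) at the low end.
- tin: Closed round steel tin with a paper band, standing on the hot plate; radius 31, height 100 (straight sides up to 88); origin at the centre of its underside, z up. About 0.3 to 0.55 kg.
- trivet: Round cork trivet fixed on the drip board, radius 52, 10 mm thick; origin at the centre of its underside, its top 10 mm above that (22 mm above the bench).
- board: Wooden drip board fixed to the bench, 200 (x) by 360 (y) by 12 thick, origin at the centre of its underside. Trivet, bottle and jar stand on its front (robot's) half, about 45 in front of its centre, in a row along its y axis, about 115 apart, in any order.
- bottle: Bystander: amber bottle, radius 33, height 170, standing on the board; origin at the centre of its underside.
- jar: Bystander: grey jar with black lid, radius 34, height 120, standing on the board; origin at the centre of its underside.
- sanding_block: Bystander: cork sanding block, 90 (x) by 55 (y) by 32 high, lying on the bench; origin at the centre of its underside.
Not all that is in view belongs to the job. Of the things that look like the tin, the smaller one is meant.

How it is judged:
By the outcome, as a careful person would: the job done as asked, in the order asked, and still so for the second after the job is handed in, with the robot touching nothing.
It also fails if it takes over 72 s, if anything falls off the work surface, if the arm or the gripper's body presses on something with over 40 N, if the wrist force passes 120 N, or if a joint passes its speed limit or range.

## Working session

There is one attempt and no reset: what is moved stays moved. The work goes in short steps, Python scripts to look and compute and a shell command to move; the robot and the scene stay as the last step left them, time stands still between calls to the robot, and variables do not carry over. Pictures are saved under pics/ and viewed, at most 10 in all, crops included, and the job is handed in when it is done.

```bash
mkdir -p pics
python3 - <<'E'
from plant import *
import cv2,numpy as np
s=state();print({k:np.round(v,3).tolist() for k,v in s.items()})
for n in("scene","side","wrist"):
    c=calibration(n);print(n,{k:np.round(v,4).tolist() if not isinstance(v,str) else v for k,v in c.items()})
    cv2.imwrite(f"pics/{n}0.png",snapshot(n)[:,:,::-1])
E
```

```text
{'time': 0.0, 'joints': [-1.371, 0.537, -0.004, 1.539, 0.003, 1.067, -0.071], 'joint_vel': [-0.002, 0.002, -0.001, 0.001, -0.0, 0.001, 0.001], 'tau': [0.0, -57.098, 0.991, -25.159, -0.056, 0.018, 0.0], 'position': [0.171, 0.627, 0.238], 'eef_rot': [0.132, 0.991, -0.001, -0.0], 'wrist_force': [-0.932, -0.116, -0.859], 'torque': [0.03, -0.016, 0.025], 'gripper_force': 0.0, 'gripper_width': 0.088}
scene {'vfov': 45.2323, 'cx': 318.8403, 'cy': 243.8979, 'world_to_cam': [[-0.0405, 0.999, -0.0185, 0.0091], [-0.7267, -0.0168, 0.6868, 0.3016], [0.6858, 0.0412, 0.7266, -1.7887], [0.0, 0.0, 0.0, 1.0]]}
side {'vfov': 45.0001, 'cx': 304.5397, 'cy': 235.8752, 'world_to_cam': [[0.7668, -0.6419, -0.0001, -0.4377], [0.36, 0.4299, 0.828, -0.3472], [-0.5314, -0.635, 0.5607, -1.163], [0.0, 0.0, 0.0, 1.0]]}
wrist {'vfov': 61.2969, 'cx': 315.0187, 'cy': 239.8541, 'world_to_cam': [[0.2628, 0.9648, -0.0029, -0.6477], [-0.9193, 0.2495, -0.3043, 0.0414], [-0.2929, 0.0826, 0.9526, -0.3923], [0.0, 0.0, 0.0, 1.0]]}
```

View pics/scene0.png

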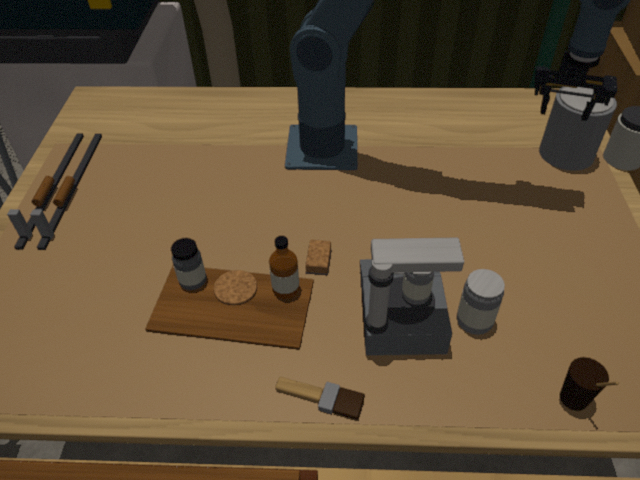

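View pics/side0.png

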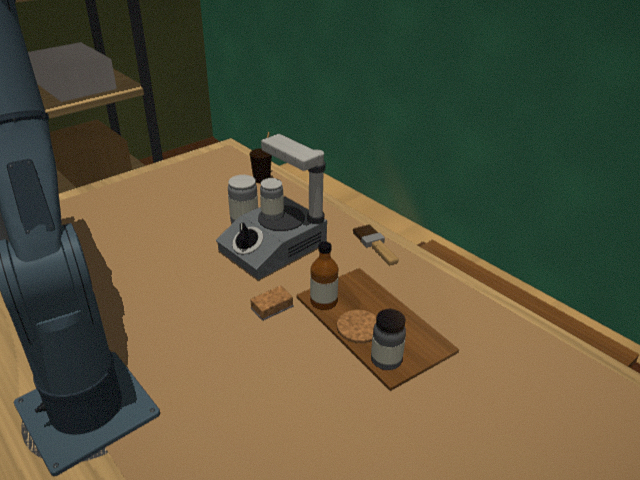

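The scene view shows the warmer at about (405,305), the tin on it at (418,285), the larger decoy tin at (480,300), the trivet at (236,288), the bottle at (284,272), the jar at (188,268) and the sanding block at (318,257). The side view shows the dial at (247,239). I'll enlarge the warmer in both views.

```bash
python3 - <<'E'
import cv2
a=cv2.imread("pics/side0.png")[130:280,210:340];b=cv2.imread("pics/scene0.png")[230:365,350:510]
cv2.imwrite("pics/c1.png",cv2.resize(a,None,fx=4,fy=4,interpolation=2))
cv2.imwrite("pics/c2.png",cv2.resize(b,None,fx=4,fy=4,interpolation=2))
E
cat > h.py <<'E'
from plant import *
import numpy as np,cv2
def cam(n,c=None):
    c=c or calibration(n);f=240/np.tan(np.radians(c["vfov"]/2));return c,f,np.array(c["world_to_cam"])
def ray(n,u,v,c=None):
    c,f,T=cam(n,c);R=T[:3,:3];o=-R.T@T[:3,3]
    d=R.T@np.array([(u-c["cx"])/f,-(v-c["cy"])/f,-1]);return o,d/np.linalg.norm(d)
def plane(n,u,v,z,c=None):
    o,d=ray(n,u,v,c);return o+d*(z-o[2])/d[2]
def proj(n,p,c=None):
    c,f,T=cam(n,c);q=T[:3,:3]@np.asarray(p)+T[:3,3];return np.array([c["cx"]+f*q[0]/-q[2],c["cy"]-f*q[1]/-q[2]])
def tri(rs):
    A=np.zeros((3,3));b=np.zeros(3)
    for o,d in rs:
        P=np.eye(3)-np.outer(d,d);A+=P;b+=P@o
    p=np.linalg.solve(A,b);return p,[float(np.linalg.norm((np.eye(3)-np.outer(d,d))@(p-o))) for o,d in rs]
E
```

```text
(no output)
```

View pics/c1.png

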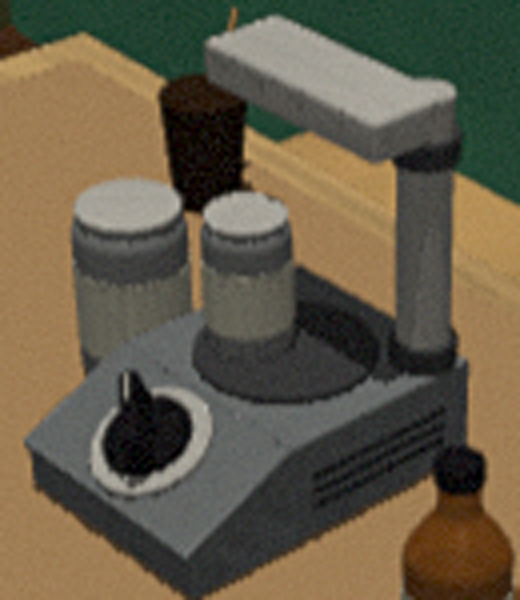

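View pics/c2.png

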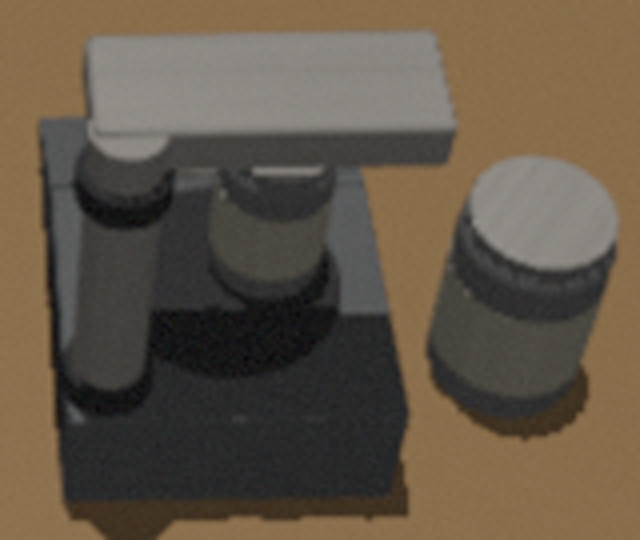

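The side crop shows the warmer's panel corners at full-image (216.8,240.8) and (256.8,268.8), knee (280,242.5) and rear corner (326,220.5). The tin's lid centre is at (271.5,184) and the dial at about (247,238). The scene crop gives rear top corners (365.5,335.5) and (451,333).

Run:
```python
from h import *
np.set_printoptions(precision=4,suppress=True)
pts=[("side",216.75,240.75,.043,-.127,.09),("side",256.75,268.75,.043,-.127,-.09),("side",280,242.5,.085,-.037,-.09),("side",326.3,220.5,.085,.125,-.09),
("scene",365.5,335.5,.085,.125,-.09),("scene",451.2,333,.085,.125,.09),("scene",360.5,260,.043,-.127,-.09)]
L=[];W=[]
for n,u,v,z,x,y in pts:
    p=plane(n,u,v,z);print(n,p);L.append([x,y]);W.append(p[:2])
L=np.array(L);W=np.array(W);Lc=L-L.mean(0);Wc=W-W.mean(0)
th=np.arctan2((Lc[:,0]*Wc[:,1]-Lc[:,1]*Wc[:,0]).sum(),(Lc*Wc).sum())
R=np.array([[np.cos(th),-np.sin(th)],[np.sin(th),np.cos(th)]]);t=W.mean(0)-R@L.mean(0)
print("warmer",t,"yaw",th,"res",W-(L@R.T+t))
print("plate",R@[.035,0]+t,"tin side",plane("side",271.5,184,.191))
s=np.radians(25);mid=np.array([-.082,0,.064])+ .037*np.array([-np.sin(s),0,np.cos(s)])
g=np.r_[R@mid[:2]+t,mid[2]];print("grip",g,proj("side",g))
d=np.r_[R@[-.082,0]+t,.064];print("panel mid px",proj("side",d))
# trivet
for n in("scene","side"):
    im=cv2.imread(f"pics/{n}0.png");hsv=cv2.cvtColor(im,cv2.COLOR_BGR2HSV)
    x,y=(236,288) if n=="scene" else (357,325)
    print(n,"trivet",plane(n,x,y,.022),hsv[y-2:y+3,x-2:x+3].reshape(-1,3).mean(0))
print("bottle",plane("side",325,247,.182),plane("scene",281,241,.182),"jar",plane("side",390,321,.132),plane("scene",185,247,.132))
print("block",plane("side",271.5,296,.032),plane("scene",319,249,.032))
```

```text
side [0.4936 0.2805 0.043 ]
side [0.5031 0.1087 0.043 ]
side [0.5842 0.1148 0.085 ]
side [0.7463 0.1168 0.085 ]
scene [0.7559 0.1206 0.085 ]
scene [0.7447 0.2995 0.085 ]
scene [0.5071 0.1139 0.043 ]
warmer [0.6237 0.2038] yaw 0.043666896618529516 res [[ 0.0007 -0.0076]
 [ 0.0024  0.0004]
 [-0.0065  0.0026]
 [-0.0062 -0.0025]
 [ 0.0034  0.0013]
 [ 0.      0.0003]
 [ 0.0063  0.0056]]
plate [0.6587 0.2053] tin side [0.6424 0.2221 0.191 ]
grip [0.5262 0.1995 0.0975] [242.4508 232.5154]
panel mid px [247.897  240.7839]
scene trivet [ 0.5853 -0.1835  0.022 ] [ 14.84 143.92 127.4 ]
side trivet [ 0.5699 -0.1892  0.022 ] [ 14.64 145.48 146.28]
bottle [ 0.5672 -0.0766  0.182 ] [ 0.5798 -0.0652  0.182 ] jar [ 0.5427 -0.3055  0.132 ] [ 0.5563 -0.2919  0.132 ]
block [0.4746 0.0097 0.032 ] [0.4627 0.0106 0.032 ]
```

The two fixed views disagree by about 15 mm on the trivet, probably lens distortion or image noise, so I'll look closer with the wrist camera. Next I move over the dial, with the tool along the panel normal.

```bash
python3 -m handwheel '[{"tx":-0.034,"ty":-0.028,"tz":0.002},{"tx":-0.034,"ty":-0.028,"tz":0.002},{"tx":-0.034,"ty":-0.028,"tz":0.002},{"tx":-0.034,"ty":-0.028,"tz":0.002},{"tx":-0.034,"ty":-0.028,"tz":0.002},{"tx":-0.034,"ty":-0.028,"tz":0.002},{"tx":-0.034,"ty":-0.028,"tz":0.002},{"tx":-0.034,"ty":-0.028,"tz":0.002},{"tx":-0.034,"ty":-0.028,"tz":0.002},{"tx":-0.034,"ty":-0.028,"tz":0.002}]' 1 && python3 -m handwheel '[{"tx":-0.034,"ty":-0.028,"tz":0.005},{"tx":-0.034,"ty":-0.026,"tz":0.005},{"az":-6},{"az":-6},{"az":-6},{"ay":-6},{"ay":-6},{"ay":-6},{"ay":-7},{}]'
python3 - <<'E'
from h import *
s=state();print(s["position"],s["eef_rot"],s["joints"])
c=calibration("wrist");im=snapshot("wrist");cv2.imwrite("pics/w1.png",im[:,:,::-1])
import json;json.dump({k:np.asarray(v).tolist() for k,v in c.items()},open("w1.json","w"))
E
```

```text
[0.17062979 0.62674866 0.23808048] [ 1.32449290e-01  9.91189581e-01 -6.32173670e-04 -2.17986137e-05] [-1.37119401  0.53697681 -0.00446947  1.53856804  0.0026513   1.06731827
 -0.07119955]invalid input at $[0]: expected keys tx, ty, tz, ax, ay, az
```

View pics/w1.png

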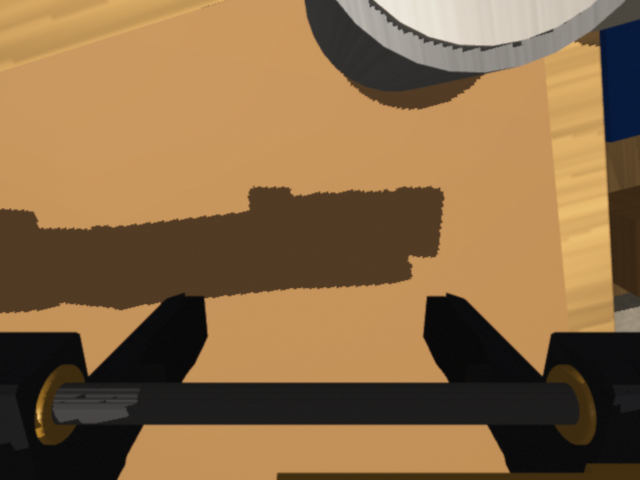

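That move was refused because every row needs all six keys, so this picture only shows the start pose. Repeating the move with full rows.

```bash
python3 -m handwheel '[{"tx":-0.034,"ty":-0.028,"tz":0.002,"ax":0,"ay":0,"az":0},{"tx":-0.034,"ty":-0.028,"tz":0.002,"ax":0,"ay":0,"az":0},{"tx":-0.034,"ty":-0.028,"tz":0.002,"ax":0,"ay":0,"az":0},{"tx":-0.034,"ty":-0.028,"tz":0.002,"ax":0,"ay":0,"az":0},{"tx":-0.034,"ty":-0.028,"tz":0.002,"ax":0,"ay":0,"az":0},{"tx":-0.034,"ty":-0.028,"tz":0.002,"ax":0,"ay":0,"az":0},{"tx":-0.034,"ty":-0.028,"tz":0.002,"ax":0,"ay":0,"az":0},{"tx":-0.034,"ty":-0.028,"tz":0.002,"ax":0,"ay":0,"az":0},{"tx":-0.034,"ty":-0.028,"tz":0.002,"ax":0,"ay":0,"az":0},{"tx":-0.034,"ty":-0.028,"tz":0.002,"ax":0,"ay":0,"az":0}]' 1 && python3 -m handwheel '[{"tx":-0.034,"ty":-0.028,"tz":0.005,"ax":0,"ay":0,"az":0},{"tx":-0.034,"ty":-0.026,"tz":0.005,"ax":0,"ay":0,"az":0},{"tx":0,"ty":0,"tz":0,"ax":0,"ay":0,"az":-6},{"tx":0,"ty":0,"tz":0,"ax":0,"ay":0,"az":-6},{"tx":0,"ty":0,"tz":0,"ax":0,"ay":0,"az":-6},{"tx":0,"ty":0,"tz":0,"ax":0,"ay":-6,"az":0},{"tx":0,"ty":0,"tz":0,"ax":0,"ay":-6,"az":0},{"tx":0,"ty":0,"tz":0,"ax":0,"ay":-6,"az":0},{"tx":0,"ty":0,"tz":0,"ax":0,"ay":-7,"az":0},{"tx":0,"ty":0,"tz":0,"ax":0,"ay":0,"az":0}]'
python3 - <<'E'
from h import *
s=state();print(s["position"],s["eef_rot"],s["joints"])
c=calibration("wrist");im=snapshot("wrist");cv2.imwrite("pics/w2.png",im[:,:,::-1])
import json;json.dump({k:np.asarray(v).tolist() for k,v in c.items()},open("w2.json","w"))
E
```

```text
time: 1.2
position: [0.426, 0.2661, 0.2188]
eef_rot: [0.132, 0.991, 0.0, 0.0]
wrist_force: [0.1, 0.7, -0.9]
gripper_width: 0.0884
gripper_force: 0.0
time: 2.2
position: [0.4748, 0.1962, 0.2075]
eef_rot: [-0.025, 0.979, 0.001, 0.203]
wrist_force: [-1.4, 0.8, 0.4]
gripper_width: 0.0884
gripper_force: 0.0
[0.47484368 0.19619698 0.20745382] [-0.02458954  0.97884957  0.00116554  0.20309484] [-0.85627054  0.19321045  0.25994023  2.23885099  0.44380661  0.4048417
  0.62929432]
```

View pics/w2.png

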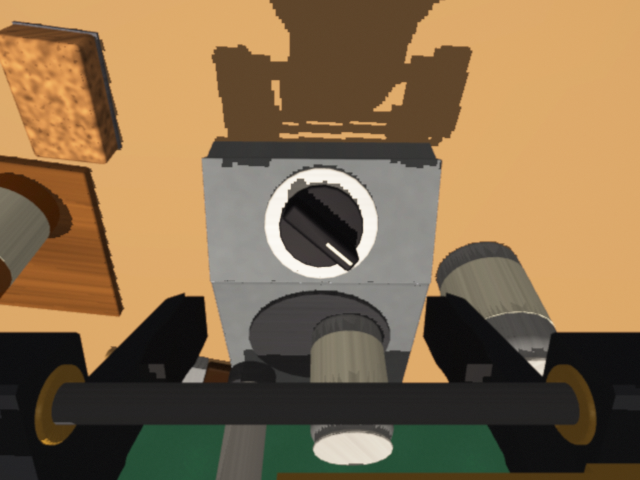

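The wrist view shows the dial clearly. The ring is centred at about (321,222), the bar runs from (287,213) to (352,265) with the white mark at its lower-right (rear-left) end, so the dial stands at about 2.2 rad. The panel corners are (205,158), (440,158), (212,283) and (428,283).

Run:
```python
from h import *
import json
from scipy.spatial.transform import Rotation as Ro
np.set_printoptions(precision=4,suppress=True)
c=json.load(open("w2.json"));im=cv2.imread("pics/w2.png");hsv=cv2.cvtColor(im,cv2.COLOR_BGR2HSV)
P=[(205,158,.043,-.127,-.09),(440,158,.043,-.127,.09),(212,283,.085,-.037,-.09),(428,283,.085,-.037,.09)]
W=np.array([plane("wrist",u,v,z,c)[:2] for u,v,z,_,_ in P]);L=np.array([p[3:] for p in P]);print(W)
Lc=L-L.mean(0);Wc=W-W.mean(0);th=np.arctan2((Lc[:,0]*Wc[:,1]-Lc[:,1]*Wc[:,0]).sum(),(Lc*Wc).sum())
R=np.array([[np.cos(th),-np.sin(th)],[np.sin(th),np.cos(th)]]);t=W.mean(0)-R@L.mean(0);print("warmer",t,th,"res",W-L@R.T-t)
R3=np.eye(3);R3[:2,:2]=R;a=np.radians(25)
n=R3@[-np.sin(a),0,np.cos(a)];up=R3@[np.cos(a),0,np.sin(a)];lat=R3@[0,1,0]
mid=R3@[-.082,0,.064]+np.r_[t,0]
def pl(u,v,h):
    o,d=ray("wrist",u,v,c);return o+d*((mid+h*n-o)@n)/(d@n)
# white ring
m=((hsv[...,2]>190)&(hsv[...,1]<40)).astype(np.uint8);m[:160]=0;m[285:]=0;m[:,:255]=0;m[:,385:]=0
pts=cv2.convexHull(cv2.findNonZero(m))[:,0]
q=np.array([pl(*p,0)-mid for p in pts]);q2=np.c_[q@up,q@lat].astype(np.float32)
print("ring centre (up,lat) wrt mid, r",cv2.minEnclosingCircle(q2),cv2.fitEllipse(q2))
# bar ends on top plane (h=.044)
for p in[(287,213),(352,265),(330,244),(350,262)]:
    d=pl(*p,.044)-mid;print(p,d@up,d@lat)
g=mid+.037*n;print("grip",g)
s=Ro.from_quat(state()["eef_rot"]);print("tool axes",s.as_matrix().T,"n",n)
cv2.imwrite("pics/c3.png",cv2.resize(im[160:285,250:400],None,fx=4,fy=4,interpolation=2))
np.savez("warm.npz",mid=mid,n=n,up=up,lat=lat,t=t,th=th)
```

```text
[[0.5002 0.113 ]
 [0.4908 0.2877]
 [0.5915 0.1158]
 [0.5813 0.2914]]
warmer [0.6228 0.2062] 0.05150392084636849 res [[-0.0005  0.0032]
 [-0.0005 -0.0018]
 [ 0.001   0.0014]
 [ 0.     -0.0028]]
ring centre (up,lat) wrt mid, r ((0.0018864908488467336, -0.0002629544760566205), 0.044449299573898315) ((0.0016627309378236532, -0.0002269861870445311), (0.08810693025588989, 0.08840325474739075), 7.551576614379883)
(287, 213) -0.017742092657935284 -0.022746681907540055
(352, 265) 0.0186487521941395 0.02131385838294483
(330, 244) 0.003629223081369133 0.0060212648963628435
(350, 262) 0.01647282627431997 0.019885300235357697
grip [0.5253 0.2012 0.0975]
tool axes [[-0.9167 -0.0471 -0.3968]
 [-0.0482  0.9988 -0.0071]
 [ 0.3967  0.0126 -0.9179]] n [-0.4221 -0.0218  0.9063]
```

View pics/c3.png

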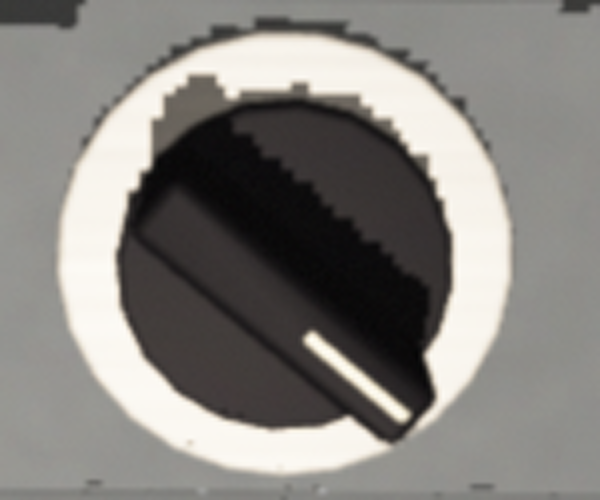

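The crop confirms the bar is centred on the axis and its mark is 129.5° clockwise of off. I'll turn the hand 129.5° clockwise at standoff, then descend, grip and turn back.

```bash
python3 -m handwheel '[{"tx":0,"ty":0.002,"tz":0.01,"ax":-0.5,"ay":-1.6,"az":0},{"tx":0,"ty":0,"tz":0,"ax":0,"ay":0,"az":8.1},{"tx":0,"ty":0,"tz":0,"ax":0,"ay":0,"az":8.1},{"tx":0,"ty":0,"tz":0,"ax":0,"ay":0,"az":8.1},{"tx":0,"ty":0,"tz":0,"ax":0,"ay":0,"az":8.1},{"tx":0,"ty":0,"tz":0,"ax":0,"ay":0,"az":8.1},{"tx":0,"ty":0,"tz":0,"ax":0,"ay":0,"az":8.1},{"tx":0,"ty":0,"tz":0,"ax":0,"ay":0,"az":8.1},{"tx":0,"ty":0,"tz":0,"ax":0,"ay":0,"az":8.1},{"tx":0,"ty":0,"tz":0,"ax":0,"ay":0,"az":8.1}]' 0.6 20 && python3 -m handwheel '[{"tx":0,"ty":0,"tz":0,"ax":0,"ay":0,"az":8.1},{"tx":0,"ty":0,"tz":0,"ax":0,"ay":0,"az":8.1},{"tx":0,"ty":0,"tz":0,"ax":0,"ay":0,"az":8.1},{"tx":0,"ty":0,"tz":0,"ax":0,"ay":0,"az":8.1},{"tx":0,"ty":0,"tz":0,"ax":0,"ay":0,"az":8.1},{"tx":0,"ty":0,"tz":0,"ax":0,"ay":0,"az":8.1},{"tx":0,"ty":0,"tz":0,"ax":0,"ay":0,"az":8.1},{"tx":0,"ty":0,"tz":0,"ax":0,"ay":0,"az":0},{"tx":0,"ty":0,"tz":0,"ax":0,"ay":0,"az":0},{"tx":0,"ty":0,"tz":0,"ax":0,"ay":0,"az":0}]' | tail -5
cat > rel.py <<'E'
from h import *
from scipy.spatial.transform import Rotation as Ro
np.set_printoptions(precision=4,suppress=True)
w=np.load("warm.npz");s=state();R=Ro.from_quat(s["eef_rot"]).as_matrix()
g=w["mid"]+.037*w["n"]
print("t",s["time"],"grip in tool",R.T@(g-s["position"]),"-n in tool",R.T@-w["n"],"ang of tool x cw from low",np.degrees(np.arctan2(R[:,0]@w["lat"],-R[:,0]@w["up"])),"j",np.array(s["joints"]),"F",s["wrist_force"],s["torque"],s["gripper_width"],s["gripper_force"])
E
python3 rel.py
```

```text
time: 3.25
position: [0.4833, 0.198, 0.2001]
eef_rot: [0.564, 0.797, 0.135, 0.171]
wrist_force: [-1.1, 0.2, 0.3]
gripper_width: 0.053
gripper_force: 0.0
position: [0.4823, 0.1981, 0.1997]
eef_rot: [0.872, 0.438, 0.199, 0.087]
wrist_force: [0.3, 0.1, -0.0]
gripper_width: 0.0529
gripper_force: 0.0
t 4.25 grip in tool [-0.0021 -0.0038  0.1108] -n in tool [-0.0019 -0.0013  1.    ] ang of tool x cw from low 129.68326130039148 j [-1.3519  0.2849  0.8512  2.2753 -0.0144  0.287  -1.1911] F [ 0.2954  0.056  -0.0238] [-0.094   0.5138 -0.0349] 0.05294621565981746 0.0
```

```bash
python3 -m handwheel '[{"tx":-0.002,"ty":-0.004,"tz":0.02,"ax":0,"ay":0,"az":0},{"tx":0,"ty":0,"tz":0.025,"ax":0,"ay":0,"az":0},{"tx":0,"ty":0,"tz":0.025,"ax":0,"ay":0,"az":0},{"tx":0,"ty":0,"tz":0.02,"ax":0,"ay":0,"az":0},{"tx":0,"ty":0,"tz":0.015,"ax":0,"ay":0,"az":0},{"tx":0,"ty":0,"tz":0.01,"ax":0,"ay":0,"az":0},{"tx":0,"ty":0,"tz":0.01,"ax":0,"ay":0,"az":0},{"tx":0,"ty":0,"tz":0,"ax":0,"ay":0,"az":0},{"tx":0,"ty":0,"tz":0,"ax":0,"ay":0,"az":0}]' >/dev/null; python3 rel.py
```

```text
t 5.15 grip in tool [0.0028 0.0051 0.0163] -n in tool [0.0124 0.0137 0.9998] ang of tool x cw from low 129.83358789278725 j [-1.1911  0.5736  0.7664  2.2428 -1.1282  0.1966 -0.1413] F [ 0.0417 -0.1701 -0.1013] [-0.072   0.4905  0.0161] 0.05262431801880327 0.0
```

Joint 6 is at its lower limit with the full 25° lean, so I'll bring the hand about 10° closer to vertical, which the bar tolerates.

```bash
python3 -m handwheel '[{"tx":0,"ty":0,"tz":0,"ax":4,"ay":-3.3,"az":0},{"tx":0,"ty":0,"tz":0,"ax":4,"ay":-3.3,"az":0},{"tx":0,"ty":0,"tz":0,"ax":0,"ay":0,"az":0},{"tx":0,"ty":0,"tz":0,"ax":0,"ay":0,"az":0}]' >/dev/null; python3 rel.py
```

```text
t 5.55 grip in tool [0.0046 0.007  0.0151] -n in tool [0.1252 0.1498 0.9807] ang of tool x cw from low 129.32392604732811 j [-1.2346  0.6876  0.9522  2.1188 -0.9763  0.5475 -0.2704] F [ 0.0268  0.4067 -0.8982] [-0.098   0.3729  0.033 ] 0.052931376568897924 0.0
```

```bash
python3 -m handwheel '[{"tx":0.005,"ty":0.007,"tz":0,"ax":-2,"ay":1.6,"az":0},{"tx":0,"ty":0,"tz":0.01,"ax":0,"ay":0,"az":0},{"tx":0,"ty":0,"tz":0.01,"ax":0,"ay":0,"az":0},{"tx":0,"ty":0,"tz":0.008,"ax":0,"ay":0,"az":0},{"tx":0,"ty":0,"tz":0,"ax":0,"ay":0,"az":0},{"tx":0,"ty":0,"tz":0,"ax":0,"ay":0,"az":0}]' >/dev/null; python3 rel.py
```

```text
t 6.15 grip in tool [-0.0004 -0.     -0.0128] -n in tool [0.0991 0.1176 0.9881] ang of tool x cw from low 129.57115119426373 j [-1.1633  0.7114  0.8527  2.1214 -1.0728  0.4448 -0.1887] F [-1.1365  0.1866  0.4282] [-0.0814  0.38    0.0316] 0.05306971741310226 0.0
```

```bash
python3 -m handwheel '[{"tx":0,"ty":0,"tz":0,"ax":0,"ay":0,"az":0},{"tx":0,"ty":0,"tz":0,"ax":0,"ay":0,"az":0},{"tx":0,"ty":0,"tz":0,"ax":0,"ay":0,"az":0},{"tx":0,"ty":0,"tz":0,"ax":0,"ay":0,"az":0},{"tx":0,"ty":0,"tz":0,"ax":0,"ay":0,"az":0},{"tx":0,"ty":0,"tz":0,"ax":0,"ay":0,"az":0}]' 0 8 >/dev/null; python3 rel.py
```

```text
t 6.75 grip in tool [-0.0008 -0.0008 -0.0129] -n in tool [0.0989 0.1162 0.9883] ang of tool x cw from low 129.58057235965805 j [-1.1634  0.7124  0.8539  2.1201 -1.073   0.4449 -0.1887] F [ 1.6521 -1.0315 -0.291 ] [-0.285   0.0304 -0.0979] 0.015439586859998623 7.622319124639034
```

```bash
python3 -m handwheel '[{"tx":0,"ty":0,"tz":0,"ax":0,"ay":0,"az":-5},{"tx":0,"ty":0,"tz":0,"ax":0,"ay":0,"az":-6},{"tx":0,"ty":0,"tz":0,"ax":0,"ay":0,"az":-6},{"tx":0,"ty":0,"tz":0,"ax":0,"ay":0,"az":-6},{"tx":0,"ty":0,"tz":0,"ax":0,"ay":0,"az":-6},{"tx":0,"ty":0,"tz":0,"ax":0,"ay":0,"az":-6},{"tx":0,"ty":0,"tz":0,"ax":0,"ay":0,"az":-6},{"tx":0,"ty":0,"tz":0,"ax":0,"ay":0,"az":-6},{"tx":0,"ty":0,"tz":0,"ax":0,"ay":0,"az":-6},{"tx":0,"ty":0,"tz":0,"ax":0,"ay":0,"az":-6}]'>/dev/null; python3 rel.py
```

```text
t 7.75 grip in tool [ 0.0005 -0.0019 -0.0127] -n in tool [-0.0491  0.1429  0.9885] ang of tool x cw from low 70.8948442275362 j [-1.0065  0.6157  0.6273  2.112  -0.7427  0.3262  0.5576] F [ 2.2821 -0.6212 -0.1483] [-0.2825 -0.3282 -0.1773] 0.01603258196503021 7.8537607414182276
```

```bash
python3 -m handwheel '[{"tx":0,"ty":-0.001,"tz":0,"ax":0,"ay":0,"az":-6},{"tx":0,"ty":0,"tz":0,"ax":0,"ay":0,"az":-6},{"tx":0,"ty":0,"tz":0,"ax":0,"ay":0,"az":-6},{"tx":0,"ty":0,"tz":0,"ax":0,"ay":0,"az":-6},{"tx":0,"ty":0,"tz":0,"ax":0,"ay":0,"az":-6},{"tx":0,"ty":0,"tz":0,"ax":0,"ay":0,"az":-6},{"tx":0,"ty":0,"tz":0,"ax":0,"ay":0,"az":-6},{"tx":0,"ty":0,"tz":0,"ax":0,"ay":0,"az":-6},{"tx":0,"ty":0,"tz":0,"ax":0,"ay":0,"az":-6},{"tx":0,"ty":0,"tz":0,"ax":0,"ay":0,"az":-6}]'>/dev/null; python3 rel.py
```

```text
t 8.75 grip in tool [ 0.0016 -0.0011 -0.0126] -n in tool [-0.1474  0.0272  0.9887] ang of tool x cw from low 10.793365960234947 j [-0.8443  0.5601  0.4106  2.1049 -0.3316  0.2696  1.2265] F [3.5059 0.143  0.2293] [ 0.2353 -0.4636  0.0127] 0.014017213024570898 8.00302729010582
```

```bash
python3 -m handwheel '[{"tx":0,"ty":0,"tz":0,"ax":0,"ay":0,"az":-4},{"tx":0,"ty":0,"tz":0,"ax":0,"ay":0,"az":-4},{"tx":0,"ty":0,"tz":0,"ax":0,"ay":0,"az":-3},{"tx":0,"ty":0,"tz":0,"ax":0,"ay":0,"az":-2},{"tx":0,"ty":0,"tz":0,"ax":0,"ay":0,"az":0}]'>/dev/null; python3 rel.py; python3 -m handwheel '[{"tx":0,"ty":0,"tz":0,"ax":0,"ay":0,"az":-2},{"tx":0,"ty":0,"tz":0,"ax":0,"ay":0,"az":-2},{"tx":0,"ty":0,"tz":0,"ax":0,"ay":0,"az":0}]'>/dev/null; python3 rel.py
```

```text
t 9.25 grip in tool [ 0.0014 -0.0007 -0.0126] -n in tool [-0.1505 -0.0061  0.9886] ang of tool x cw from low -2.1150421539058293 j [-0.8095  0.5522  0.3658  2.1035 -0.2397  0.2655  1.3637] F [4.8158 2.5488 0.9116] [ 0.4061 -0.7821 -0.101 ] 0.014300024939176287 7.9998799483291805
t 9.55 grip in tool [ 0.001  -0.0006 -0.0126] -n in tool [-0.1505 -0.0168  0.9885] ang of tool x cw from low -6.283836692468042 j [-0.7986  0.5499  0.3516  2.1033 -0.2101  0.2649  1.4078] F [3.976  2.448  2.9116] [ 0.5253 -0.8267 -0.0742] 0.015713084317653815 8.535346537828445
```

The finger opening grows as I overturn, so the dial is at its stop. Releasing, withdrawing and checking.

```bash
python3 -m handwheel '[{"tx":0,"ty":0,"tz":0,"ax":0,"ay":0,"az":0},{"tx":0,"ty":0,"tz":0,"ax":0,"ay":0,"az":0},{"tx":0,"ty":0,"tz":0,"ax":0,"ay":0,"az":0},{"tx":0,"ty":0,"tz":0,"ax":0,"ay":0,"az":0},{"tx":0,"ty":0,"tz":-0.02,"ax":0,"ay":0,"az":0},{"tx":0,"ty":0,"tz":-0.03,"ax":0,"ay":0,"az":0},{"tx":0,"ty":0,"tz":-0.04,"ax":0,"ay":0,"az":0},{"tx":0,"ty":0,"tz":-0.04,"ax":0,"ay":0,"az":0},{"tx":0,"ty":0,"tz":-0.03,"ax":0,"ay":0,"az":5},{"tx":0,"ty":0,"tz":0,"ax":0,"ay":0,"az":0}]' 0.6 >/dev/null; python3 rel.py
python3 - <<'E'
from h import *
import json
c=calibration("wrist");im=snapshot("wrist");cv2.imwrite("pics/w3.png",im[:,:,::-1])
json.dump({k:np.asarray(v).tolist() for k,v in c.items()},open("w3.json","w"))
w=np.load("warm.npz");print(proj("wrist",w["mid"],c))
E
```

```text
t 10.55 grip in tool [ 0.0017 -0.0017  0.1498] -n in tool [-0.1501 -0.006   0.9886] ang of tool x cw from low -0.9902721532004851 j [-1.1188  0.2086  0.6358  2.1103 -0.0027  0.6036  1.1324] F [-0.5615  0.8513 -0.4131] [0.0116 0.2204 0.0124] 0.053140957557363845 0.0
[313.81528586 214.55752068]
```

View pics/w3.png

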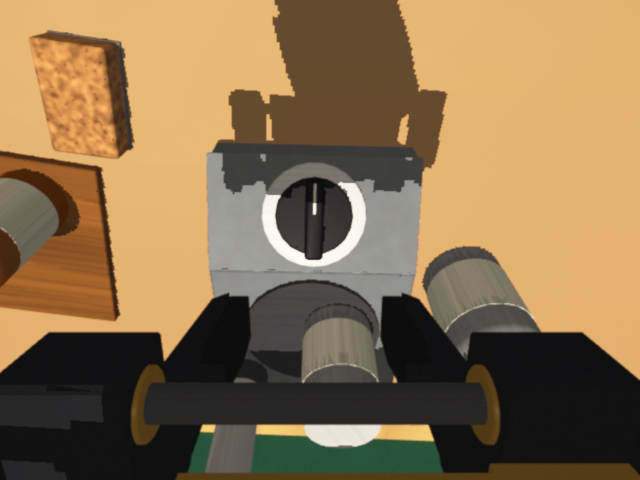

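The dial is at off: its mark at (315,200) points to the low end and the bar is vertical in the picture. Now I locate the tin, nozzle edge and decoy tin more closely from saved views.

Run:
```python
from h import *
import json
np.set_printoptions(precision=4,suppress=True)
w=np.load("warm.npz");th=float(w["th"]);R=np.array([[np.cos(th),-np.sin(th)],[np.sin(th),np.cos(th)]])
loc=lambda p:R.T@(p[:2]-w["t"])
print("plate c",R@[.035,0]+w["t"])
# tin base front arc (w2 apex ~ (348,314), w3 apex ~ (339,304)), z=.091
for f,u,v in(("w2",348,314),("w3",339,304)):
    c=json.load(open(f+".json"));p=plane("wrist",u,v,.091,c);o,_=ray("wrist",u,v,c)
    d=p[:2]-o[:2];d/=np.linalg.norm(d);q=p[:2]+.031*d;print(f,"tin",q,loc(q))
    # lid centre check
for u,v in((352,447),(342,432)):
    pass
print("lid w2",plane("wrist",352,446,.191,json.load(open("w2.json"))),"w3",plane("wrist",342,430,.191,json.load(open("w3.json"))))
print("side lid",plane("side",271.5,184,.191),"scene base-ish",plane("scene",350+268/4,230+308/4,.091))
for n,u,v,z in(("side",262,146,.26),("side",303,169.5,.26),("scene",372.5,239,.29),("scene",458.7,238,.29)):
    p=plane(n,u,v,z);print("nozzle",n,p,loc(p))
print("decoy base centre",tri([ray("side",210+128/4,130+208/4),ray("scene",350+545/4,230+212/4)]))
print("tin tri check side lid vs wrist lid",tri([ray("side",271.5,184),ray("wrist",342,430,json.load(open("w3.json"))),ray("wrist",352,446,json.load(open("w2.json")))]))
```

```text
plate c [0.6578 0.208 ]
w2 tin [0.6479 0.234 ] [0.0265 0.0265]
w3 tin [0.6469 0.2345] [0.0255 0.027 ]
lid w2 [0.6382 0.2293 0.191 ] w3 [0.6485 0.2306 0.191 ]
side lid [0.6424 0.2221 0.191 ] scene base-ish [0.6832 0.2325 0.091 ]
nozzle side [0.6772 0.3069 0.26  ] [0.0595 0.0978]
nozzle side [0.6749 0.1303 0.26  ] [ 0.0481 -0.0784]
nozzle scene [0.6732 0.1271 0.29  ] [ 0.0462 -0.0816]
nozzle scene [0.6667 0.2927 0.29  ] [0.0483 0.0841]
decoy base centre (array([0.6482, 0.3765, 0.1316]), [0.0023306003137760116, 0.0023306003137760524])
tin tri check side lid vs wrist lid (array([0.6495, 0.2307, 0.1872]), [0.002121121192038031, 0.002772506100937539, 0.0006798621808628618])
```

The views agree on the tin at about (0.649, 0.232), with its lid at z≈0.187 (expected 0.191). The nozzle edge is at about 0.048 in warmer x, which leaves room at a 30° lean. Now the move to the standoff.

```bash
cat > plan.py <<'E'
# plan(target TCP pos, lean deg (0=down), yaw rad of tool -x axis (lean dir)): rotation in tool axes, then shift in the tool axes AFTER the turn
from h import *
from scipy.spatial.transform import Rotation as Ro
np.set_printoptions(precision=4,suppress=True)
def plan(pos,lean,yaw):
    s=state();R=Ro.from_quat(s["eef_rot"]).as_matrix();a=np.radians(lean)
    T=Ro.from_euler("z",yaw).as_matrix()@np.array([[-np.cos(a),0,np.sin(a)],[0,1,0],[-np.sin(a),0,-np.cos(a)]])
    rv=np.degrees(Ro.from_matrix(R.T@T).as_rotvec())
    print("t %.2f"%s["time"],"pos",s["position"],"turn",rv,"shift after",T.T@(np.array(pos)-s["position"]),"world",np.array(pos)-s["position"],"j",s["joints"],"F",s["wrist_force"],s["gripper_width"],s["gripper_force"])
    return R,T
E
python3 -c "
from plan import *
plan([.6036,.2297,.2438],30,.0515)"
```

```text
t 10.60 pos [0.4842 0.2001 0.2399] turn [  0.2569 -13.7406   1.1367] shift after [-0.1065  0.0234  0.057 ] world [0.1194 0.0296 0.0039] j [-1.1168  0.2117  0.6336  2.1116 -0.0042  0.6018  1.1359] F [-0.5252  0.4508 -0.9302] 0.052476926387320474 0.0
```

```bash
python3 -m handwheel '[{"tx":-0.037,"ty":0.008,"tz":0.012,"ax":0,"ay":-2,"az":0},{"tx":-0.037,"ty":0.008,"tz":0.012,"ax":0,"ay":-3,"az":0},{"tx":-0.03,"ty":0.007,"tz":0.012,"ax":0,"ay":-4,"az":1},{"tx":0,"ty":0,"tz":0,"ax":0,"ay":-4.7,"az":0},{"tx":0,"ty":0,"tz":0,"ax":0,"ay":0,"az":0},{"tx":0,"ty":0,"tz":0,"ax":0,"ay":0,"az":0}]' 1 >/dev/null; python3 -c "
from plan import *
plan([.6036,.2297,.2438],30,.0515)
import json
c=calibration('wrist');im=snapshot('wrist');cv2.imwrite('pics/w4.png',im[:,:,::-1])
json.dump({k:np.asarray(v).tolist() for k,v in c.items()},open('w4.json','w'))
for z in (.091,.191): print(proj('wrist',[.649,.232,z],c))
"
```

```text
t 11.20 pos [0.5912 0.2294 0.2355] turn [ 0.0115 -0.3735  0.2077] shift after [-0.0149 -0.0004 -0.001 ] world [0.0124 0.0003 0.0083] j [-1.1255  0.3766  0.6869  2.0431 -0.0178  0.3339  1.1112] F [-0.4094 -0.6448  0.3141] 0.0882686869274862 0.0
[315.7242 192.4791]
[315.4734 304.6226]
```

View pics/w4.png

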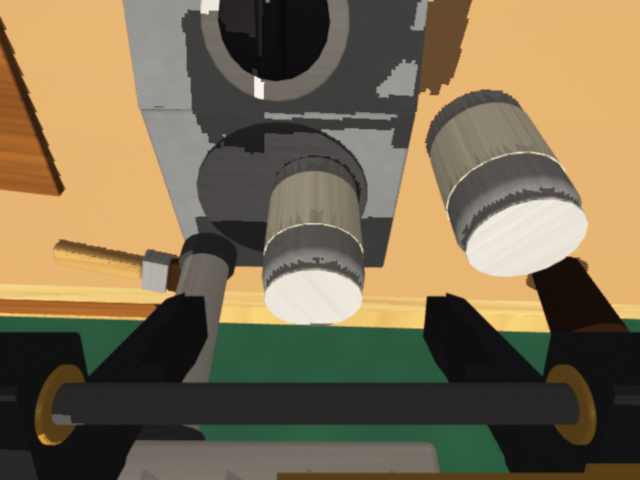

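The tin stands between the open fingers, with its lid centre at (314,297), its base front at (312,158), and the nozzle below the tin in the picture. Checking its position against this view.

```bash
python3 -c "
from plan import *
import json
c=json.load(open('w4.json'))
im=cv2.imread('pics/w4.png');m=(im.min(2)>200).astype(np.uint8);m[:255]=0;m[330:]=0;m[:,:255]=0;m[:,375:]=0
k=cv2.convexHull(cv2.findNonZero(m))[:,0]
q=np.array([plane('wrist',*p,.191,c)[:2] for p in k],np.float32);print('lid',cv2.fitEllipse(q))
p=plane('wrist',312,157,.091,c);o,_=ray('wrist',312,157,c);d=p[:2]-o[:2];d/=np.linalg.norm(d);print('base',p[:2]+.031*d)
for u,v in((264,270),(363,270)):print('sides',plane('wrist',u,v,.179,c))
plan([.6585,.2325,.1485],30,.0515)"
```

```text
lid ((0.6443977952003479, 0.23026953637599945), (0.054298948496580124, 0.0554889477789402), 6.427256107330322)
base [0.648  0.2288]
sides [0.6334 0.2015 0.179 ]
sides [0.6301 0.2582 0.179 ]
t 11.25 pos [0.5919 0.2296 0.2363] turn [ 0.0582 -0.2904  0.1429] shift after [-0.0138 -0.0005  0.1094] world [ 0.0666  0.0029 -0.0878] j [-1.1249  0.3758  0.6869  2.0421 -0.0177  0.3337  1.1108] F [0.5132 0.6888 0.4158] 0.08819655655551613 0.0
```

```bash
python3 -m handwheel '[{"tx":-0.011,"ty":-0.002,"tz":0,"ax":0,"ay":0,"az":0},{"tx":0,"ty":0,"tz":0.02,"ax":0,"ay":0,"az":0},{"tx":0,"ty":0,"tz":0.02,"ax":0,"ay":0,"az":0},{"tx":0,"ty":0,"tz":0.02,"ax":0,"ay":0,"az":0},{"tx":0,"ty":0,"tz":0,"ax":0,"ay":0,"az":0},{"tx":0,"ty":0,"tz":0,"ax":0,"ay":0,"az":0}]' >/dev/null; python3 -c "
from plan import *
plan([.6555,.2305,.1485],30,.0515)"
```

```text
t 11.85 pos [0.6326 0.2294 0.1912] turn [ 0.0883 -0.1356  0.0292] shift after [ 0.0015 -0.0001  0.0484] world [ 0.0229  0.0011 -0.0427] j [-0.9543  0.4924  0.5501  1.9835 -0.0977  0.2546  1.1923] F [0.4591 0.7667 0.6734] 0.0880925416257422 0.0
```

Joint 6 nears its limit again. The nozzle edge leaves spare room, so I'll ease the lean to 24.5°.

```bash
python3 -m handwheel '[{"tx":0,"ty":0,"tz":0,"ax":0,"ay":3,"az":0},{"tx":0,"ty":0,"tz":0,"ax":0,"ay":2.5,"az":0},{"tx":0,"ty":0,"tz":0,"ax":0,"ay":0,"az":0},{"tx":0,"ty":0,"tz":0,"ax":0,"ay":0,"az":0}]' >/dev/null; python3 -c "
from plan import *
plan([.6539,.2304,.1477],24.5,.0515)"
```

```text
t 12.25 pos [0.6322 0.2301 0.1916] turn [ 0.141  -0.0285  0.0656] shift after [-0.0016 -0.0008  0.0489] world [ 0.0217  0.0003 -0.0439] j [-0.8715  0.4939  0.4795  1.9077 -0.1231  0.3964  1.242 ] F [ 0.5377 -0.9101 -0.6838] 0.08820398813381228 0.0
```

```bash
python3 -m handwheel '[{"tx":-0.002,"ty":-0.001,"tz":0.012,"ax":0,"ay":0,"az":0},{"tx":0,"ty":0,"tz":0.015,"ax":0,"ay":0,"az":0},{"tx":0,"ty":0,"tz":0.013,"ax":0,"ay":0,"az":0},{"tx":0,"ty":0,"tz":0.009,"ax":0,"ay":0,"az":0},{"tx":0,"ty":0,"tz":0,"ax":0,"ay":0,"az":0},{"tx":0,"ty":0,"tz":0,"ax":0,"ay":0,"az":0}]' >/dev/null; python3 -c "
from plan import *
plan([.6539,.2304,.1477],24.5,.0515)"
```

```text
t 12.85 pos [0.6538 0.23   0.1462] turn [ 0.0645 -0.1763  0.0993] shift after [-0.0007  0.0004 -0.0014] world [0.0001 0.0004 0.0015] j [-0.7964  0.5881  0.4164  1.8767 -0.1613  0.3298  1.278 ] F [0.0196 0.0736 0.0373] 0.08791555603365626 0.0
```

```bash
python3 -m handwheel '[{"tx":0,"ty":0,"tz":0,"ax":0,"ay":0,"az":0},{"tx":0,"ty":0,"tz":0,"ax":0,"ay":0,"az":0},{"tx":0,"ty":0,"tz":0,"ax":0,"ay":0,"az":0},{"tx":0,"ty":0,"tz":0,"ax":0,"ay":0,"az":0},{"tx":0,"ty":0,"tz":0,"ax":0,"ay":0,"az":0},{"tx":0,"ty":0,"tz":0,"ax":0,"ay":0,"az":0}]' 0 30 >/dev/null; python3 -c "
from plan import *
plan([.6539,.2304,.1577],24.5,.0515)"
```

```text
t 13.45 pos [0.6541 0.2309 0.1472] turn [ 0.1504 -0.0901  0.117 ] shift after [-0.0041 -0.0005 -0.0097] world [-0.0002 -0.0005  0.0105] j [-0.797   0.5868  0.4162  1.8762 -0.1614  0.3296  1.2781] F [-0.2761  1.5041  3.1297] 0.06130350382462014 29.972131624817848
```

Gripped at 61 mm, matching the 62 mm tin. Lift a little, then back out from under the nozzle.

```bash
python3 -m handwheel '[{"tx":-0.002,"ty":0,"tz":-0.0045,"ax":0,"ay":0,"az":0},{"tx":-0.002,"ty":0,"tz":-0.0045,"ax":0,"ay":0,"az":0},{"tx":0.008,"ty":0,"tz":-0.015,"ax":0,"ay":0,"az":0},{"tx":0.008,"ty":0,"tz":-0.022,"ax":0,"ay":0,"az":0},{"tx":0.008,"ty":0,"tz":-0.022,"ax":0,"ay":0,"az":0},{"tx":0.008,"ty":0,"tz":-0.022,"ax":0,"ay":0,"az":0},{"tx":0.008,"ty":0,"tz":-0.022,"ax":0,"ay":0,"az":0},{"tx":0.008,"ty":0,"tz":-0.022,"ax":0,"ay":0,"az":0},{"tx":0,"ty":0,"tz":0,"ax":0,"ay":0,"az":0},{"tx":0,"ty":0,"tz":0,"ax":0,"ay":0,"az":0}]' >/dev/null; python3 -c "
from plan import *
plan([.51,.44,.25],24.5,.0515)"
```

```text
t 14.45 pos [0.5585 0.2252 0.2506] turn [ 0.1338 -0.1498  0.1127] shift after [ 0.0342  0.217  -0.015 ] world [-0.0485  0.2148 -0.0006] j [-1.1064  0.3022  0.6454  2.0314  0.0098  0.4813  1.0986] F [ 0.7883  1.0779 -3.3863] 0.06122833870047272 29.982244516722858
```

Tin lifted. I'll set it briefly on clear bench to the left and regrip it from straight above, because the leaned hand would hit the bottle or jar at the trivet.

```bash
python3 -m handwheel '[{"tx":0.005,"ty":0.015,"tz":-0.002,"ax":0,"ay":0,"az":0},{"tx":0.005,"ty":0.028,"tz":-0.002,"ax":0,"ay":0,"az":0},{"tx":0.005,"ty":0.03,"tz":-0.002,"ax":0,"ay":0,"az":0},{"tx":0.005,"ty":0.03,"tz":-0.002,"ax":0,"ay":0,"az":0},{"tx":0.005,"ty":0.03,"tz":-0.002,"ax":0,"ay":0,"az":0},{"tx":0.005,"ty":0.03,"tz":-0.002,"ax":0,"ay":0,"az":0},{"tx":0.005,"ty":0.03,"tz":-0.002,"ax":0,"ay":0,"az":0},{"tx":0,"ty":0.024,"tz":-0.001,"ax":0,"ay":0,"az":0},{"tx":0,"ty":0,"tz":0,"ax":0,"ay":0,"az":0},{"tx":0,"ty":0,"tz":0,"ax":0,"ay":0,"az":0}]' >/dev/null; python3 -c "
from plan import *
plan([.51,.44,.0562],24.5,.0515)"
```

```text
t 15.45 pos [0.5091 0.4395 0.2486] turn [-0.0053 -0.19    0.1653] shift after [0.079  0.0005 0.1754] world [ 0.0009  0.0005 -0.1924] j [-1.4243  0.4933  0.6601  1.7982  0.0176  0.6428  0.7432] F [ 0.0323 -0.7617 -4.608 ] 0.06145664566901292 29.982027411460876
```

```bash
python3 -m handwheel '[{"tx":0.0123,"ty":0,"tz":0.0273,"ax":0,"ay":0,"az":0},{"tx":0.0123,"ty":0,"tz":0.0273,"ax":0,"ay":0,"az":0},{"tx":0.0123,"ty":0,"tz":0.0273,"ax":0,"ay":0,"az":0},{"tx":0.0123,"ty":0,"tz":0.0273,"ax":0,"ay":0,"az":0},{"tx":0.0123,"ty":0,"tz":0.0273,"ax":0,"ay":0,"az":0},{"tx":0.0103,"ty":0,"tz":0.0228,"ax":0,"ay":0,"az":0},{"tx":0.002,"ty":0,"tz":0.0045,"ax":0,"ay":0,"az":0},{"tx":0.0008,"ty":0,"tz":0.0018,"ax":0,"ay":0,"az":0},{"tx":0,"ty":0,"tz":0,"ax":0,"ay":0,"az":0},{"tx":0,"ty":0,"tz":0,"ax":0,"ay":0,"az":0}]' >/dev/null; python3 -c "
from plan import *
plan([.51,.44,.0562],24.5,.0515)"
```

```text
t 16.45 pos [0.5102 0.4404 0.0699] turn [ 0.1872 -0.0516  0.0459] shift after [ 0.0059 -0.0004  0.0124] world [-0.0002 -0.0004 -0.0137] j [-1.3223  0.7622  0.5301  1.8826 -0.0799  0.298   0.7263] F [-0.033   0.9843 -3.5375] 0.061217054749468446 29.98213147278875
```

```bash
python3 -m handwheel '[{"tx":0.002,"ty":0,"tz":0.0046,"ax":0,"ay":0,"az":0},{"tx":0.002,"ty":0,"tz":0.0046,"ax":0,"ay":0,"az":0},{"tx":0,"ty":0,"tz":0,"ax":0,"ay":0,"az":0},{"tx":0,"ty":0,"tz":0,"ax":0,"ay":0,"az":0}]' | grep -E "pos|wrist"; for i in 1; do python3 -m handwheel '[{"tx":0.0005,"ty":0,"tz":0.001,"ax":0,"ay":0,"az":0},{"tx":0.0004,"ty":0,"tz":0.001,"ax":0,"ay":0,"az":0},{"tx":0,"ty":0,"tz":0,"ax":0,"ay":0,"az":0}]'| grep -E "pos|wrist"; done
```

```text
position: [0.5093, 0.4398, 0.0582]
wrist_force: [0.0, -0.1, -4.8]
position: [0.5096, 0.44, 0.0562]
wrist_force: [-0.3, -0.4, -3.2]
```

```bash
python3 -m handwheel '[{"tx":0.0005,"ty":0,"tz":0.001,"ax":0,"ay":0,"az":0},{"tx":0,"ty":0,"tz":0,"ax":0,"ay":0,"az":0}]'| grep -E "pos|wrist"
```

```text
position: [0.5101, 0.4401, 0.0562]
wrist_force: [-3.5, -2.9, 6.3]
```

Contact is felt at the expected height. Releasing and backing off.

```bash
python3 -m handwheel '[{"tx":0,"ty":0,"tz":0,"ax":0,"ay":0,"az":0},{"tx":0,"ty":0,"tz":0,"ax":0,"ay":0,"az":0},{"tx":0,"ty":0,"tz":0,"ax":0,"ay":0,"az":0},{"tx":0,"ty":0,"tz":0,"ax":0,"ay":0,"az":0},{"tx":0,"ty":0,"tz":-0.02,"ax":0,"ay":0,"az":0},{"tx":0,"ty":0,"tz":-0.03,"ax":0,"ay":0,"az":0},{"tx":0,"ty":0,"tz":-0.04,"ax":0,"ay":0,"az":0},{"tx":0,"ty":0,"tz":-0.04,"ax":0,"ay":0,"az":0},{"tx":0,"ty":0,"tz":0,"ax":0,"ay":0,"az":0},{"tx":0,"ty":0,"tz":0,"ax":0,"ay":0,"az":0}]' 1 >/dev/null
python3 - <<'E'
from plan import *
plan([.502,.44,.20],0,.45)
import json
c=calibration('wrist');im=snapshot('wrist')[:,:,::-1];cv2.imwrite('pics/w5.png',im)
cs=calibration('scene');sc=snapshot('scene')[:,:,::-1];cv2.imwrite('pics/s5.png',sc);sd=snapshot('side')[:,:,::-1];cv2.imwrite('pics/d5.png',sd)
for a in(160,170,190,200):
  m=(im.min(2)>a).astype(np.uint8);n,l,st,ce=cv2.connectedComponentsWithStats(m)
  for i in range(1,n):
    if st[i,4]>800:print(a,st[i],ce[i],plane('wrist',*ce[i],.1,c))
print(proj('wrist',[.502,.44,.1],c))
E
```

```text
t 18.35 pos [0.4556 0.4376 0.174 ] turn [ -4.6865  24.0862 -22.3286] shift after [-0.0428 -0.018  -0.026 ] world [0.0464 0.0024 0.026 ] j [-1.5277  0.5596  0.6812  1.9471 -0.018   0.4709  0.6674] F [-0.1929  0.1962 -0.451 ] 0.08809921097275608 0.0
160 [   0  210   42  103 1808] [ 22.0841 265.7312] [0.5112 0.2592 0.1   ]
160 [ 270  230   91   64 4560] [314.6447 261.6993] [0.498  0.4391 0.1   ]
160 [ 175  425   96   20 1442] [224.7074 433.3232] [0.7508 0.3607 0.1   ]
170 [   0  210   41  103 1753] [ 22.0559 265.5682] [0.511  0.2593 0.1   ]
170 [ 270  230   90   64 4504] [314.6079 261.7103] [0.4981 0.439  0.1   ]
170 [ 175  426   96   19 1390] [225.0115 433.4345] [0.7511 0.361  0.1   ]
[315.834  266.2699]
```

The tin stands upright at about (0.501, 0.440) on clear bench. Turning the hand straight down.

```bash
python3 -m handwheel '[{"tx":0,"ty":0,"tz":-0.02,"ax":0,"ay":6,"az":0},{"tx":0,"ty":0,"tz":-0.01,"ax":0,"ay":6,"az":0},{"tx":0,"ty":0,"tz":0,"ax":0,"ay":6,"az":0},{"tx":0,"ty":0,"tz":0,"ax":0,"ay":6.4,"az":0},{"tx":0,"ty":0,"tz":0,"ax":0,"ay":0,"az":8},{"tx":0,"ty":0,"tz":0,"ax":0,"ay":0,"az":8},{"tx":0,"ty":0,"tz":0,"ax":0,"ay":0,"az":8},{"tx":0,"ty":0,"tz":0,"ax":0,"ay":0,"az":8},{"tx":0,"ty":0,"tz":0,"ax":0,"ay":0,"az":8},{"tx":0,"ty":0,"tz":0,"ax":0,"ay":0,"az":8}]' >/dev/null; python3 -m handwheel '[{"tx":0,"ty":0,"tz":0,"ax":0,"ay":0,"az":8},{"tx":0,"ty":0,"tz":0,"ax":0,"ay":0,"az":4},{"tx":0,"ty":0,"tz":0,"ax":0,"ay":0,"az":0},{"tx":0,"ty":0,"tz":0,"ax":0,"ay":0,"az":0}]' >/dev/null
python3 - <<'E'
from plan import *
plan([.501,.44,.20],0,-1.0)
E
```

```text
t 19.90 pos [0.4446 0.4357 0.2002] turn [-0.0875 -0.0065  0.4654] shift after [-0.0268  0.0498  0.0002] world [ 0.0564  0.0043 -0.0002] j [-1.3179  0.6202  0.6879  1.6784 -0.4516  1.0092  0.1038] F [ 0.1716  0.3462 -0.4391] 0.08821151661247782 0.0
```

```bash
python3 -m handwheel '[{"tx":-0.013,"ty":0.025,"tz":0,"ax":0,"ay":0,"az":0.5},{"tx":-0.014,"ty":0.025,"tz":0,"ax":0,"ay":0,"az":0},{"tx":0,"ty":0,"tz":0,"ax":0,"ay":0,"az":0},{"tx":0,"ty":0,"tz":0,"ax":0,"ay":0,"az":0}]' >/dev/null
python3 - <<'E'
from plan import *
c=calibration('wrist');im=snapshot('wrist')[:,:,::-1];cv2.imwrite('pics/w6.png',im)
m=(im.min(2)>160).astype(np.uint8);n,l,st,ce=cv2.connectedComponentsWithStats(m)
for i in range(1,n):
    if st[i,4]>800:print(st[i],ce[i],plane('wrist',*ce[i],.1,c))
print(proj('wrist',[.501,.44,.1],c))
plan([.501,.44,.045],0,-1.0)
E
```

```text
[ 391  425  113   47 4749] [445.4902 449.323 ] [0.675  0.3509 0.1   ]
[178 426  72  54 900] [223.4978 446.5711] [0.5304 0.2613 0.1   ]
[317.0602 239.5058]
t 20.35 pos [0.5005 0.4405 0.2006] turn [-0.0918 -0.0832 -0.0835] shift after [-0.0007  0.0002  0.1556] world [ 0.0005 -0.0005 -0.1556] j [-1.2195  0.6935  0.6748  1.551  -0.4753  1.0676  0.1453] F [-0.5263 -0.5682  0.3384] 0.08807607934226624 0.0
```

Run:
```python
from plan import *
c=calibration('wrist');im=cv2.imread('pics/w6.png');hsv=cv2.cvtColor(im,cv2.COLOR_BGR2HSV)
print(im[240,317],im[200,317],im[150,150])
for a in (70,90,110):
  m=((hsv[...,1]<60)&(hsv[...,2]>a)).astype(np.uint8);m[340:]=0;n,l,st,ce=cv2.connectedComponentsWithStats(m)
  for i in range(1,n):
    if st[i,4]>800:
        k=cv2.convexHull(np.argwhere(l==i)[:,::-1].astype(np.int32))[:,0]
        q=np.array([plane('wrist',*p,.1,c)[:2] for p in k],np.float32);print(a,st[i],ce[i],cv2.minEnclosingCircle(q))
cv2.imwrite('pics/w6c.png',im[100:400,150:480])
```

```text
[75 82 87] [79 86 92] [37 60 83]
70 [ 271  196   89   84 5760] [315.4396 237.6589] ((0.49883323907852173, 0.4402630925178528), 0.02841992676258087)
70 [ 369  312   56   28 1153] [400.8187 327.5421] ((0.5805724859237671, 0.41653406620025635), 0.020825497806072235)
90 [370 314  49  26 801] [396.236  329.5194] ((0.5820088386535645, 0.41173112392425537), 0.017237495630979538)
```

The lid centre is at (315,238), i.e. (0.499, 0.440), right under the hand. Descend, grip, and lift.

```bash
python3 -m handwheel '[{"tx":0,"ty":-0.001,"tz":0.02,"ax":0,"ay":0,"az":0},{"tx":0,"ty":0,"tz":0.035,"ax":0,"ay":0,"az":0},{"tx":0,"ty":0,"tz":0.035,"ax":0,"ay":0,"az":0},{"tx":0,"ty":0,"tz":0.03,"ax":0,"ay":0,"az":0},{"tx":0,"ty":0,"tz":0.02,"ax":0,"ay":0,"az":0},{"tx":0,"ty":0,"tz":0.01,"ax":0,"ay":0,"az":0},{"tx":0,"ty":0,"tz":0.005,"ax":0,"ay":0,"az":0},{"tx":0,"ty":0,"tz":0,"ax":0,"ay":0,"az":0},{"tx":0,"ty":0,"tz":0,"ax":0,"ay":0,"az":0}]' |grep -E "posi|wrist"; python3 -m handwheel '[{"tx":0,"ty":0,"tz":0,"ax":0,"ay":0,"az":0},{"tx":0,"ty":0,"tz":0,"ax":0,"ay":0,"az":0},{"tx":0,"ty":0,"tz":0,"ax":0,"ay":0,"az":0},{"tx":0,"ty":0,"tz":0,"ax":0,"ay":0,"az":0},{"tx":0,"ty":0,"tz":0,"ax":0,"ay":0,"az":0},{"tx":0,"ty":0,"tz":0,"ax":0,"ay":0,"az":0},{"tx":0,"ty":0,"tz":0,"ax":0,"ay":0,"az":0}]' 0 30
```

```text
position: [0.5007, 0.4408, 0.0473]
wrist_force: [1.0, -0.4, 0.0]
time: 21.95
position: [0.5006, 0.4406, 0.0465]
eef_rot: [0.48, 0.877, 0.001, -0.0]
wrist_force: [1.3, 0.8, 4.1]
gripper_width: 0.0613
gripper_force: 30.0
```

```bash
python3 -m handwheel '[{"tx":0,"ty":0,"tz":-0.01,"ax":0,"ay":0,"az":0},{"tx":0,"ty":0,"tz":-0.03,"ax":0,"ay":0,"az":0},{"tx":0,"ty":0,"tz":-0.045,"ax":0,"ay":0,"az":0},{"tx":0,"ty":0,"tz":-0.045,"ax":0,"ay":0,"az":0},{"tx":0,"ty":0,"tz":-0.045,"ax":0,"ay":0,"az":0},{"tx":0,"ty":0,"tz":-0.045,"ax":0,"ay":0,"az":0},{"tx":0,"ty":0,"tz":-0.03,"ax":0,"ay":0,"az":0},{"tx":-0.015,"ty":-0.011,"tz":0,"ax":0,"ay":0,"az":0},{"tx":-0.028,"ty":-0.021,"tz":0,"ax":0,"ay":0,"az":0},{"tx":-0.028,"ty":-0.021,"tz":0,"ax":0,"ay":0,"az":0}]' |grep -E "posi|wrist"; python3 -m handwheel '[{"tx":-0.028,"ty":-0.021,"tz":0,"ax":0,"ay":0,"az":0},{"tx":-0.028,"ty":-0.021,"tz":0,"ax":0,"ay":0,"az":0},{"tx":-0.028,"ty":-0.021,"tz":0,"ax":0,"ay":0,"az":0},{"tx":-0.028,"ty":-0.021,"tz":0,"ax":0,"ay":0,"az":0},{"tx":-0.028,"ty":-0.021,"tz":0,"ax":0,"ay":0,"az":0},{"tx":-0.028,"ty":-0.021,"tz":0,"ax":0,"ay":0,"az":0},{"tx":-0.028,"ty":-0.021,"tz":0,"ax":0,"ay":0,"az":0},{"tx":-0.028,"ty":-0.021,"tz":0,"ax":0,"ay":0,"az":0},{"tx":-0.028,"ty":-0.021,"tz":0,"ax":0,"ay":0,"az":0},{"tx":-0.028,"ty":-0.021,"tz":0,"ax":0,"ay":0,"az":0}]'|grep -E "posi|wrist|width"
python3 -m handwheel '[{"tx":-0.028,"ty":-0.021,"tz":0,"ax":0,"ay":0,"az":0},{"tx":-0.028,"ty":-0.021,"tz":0,"ax":0,"ay":0,"az":0},{"tx":-0.028,"ty":-0.021,"tz":0,"ax":0,"ay":0,"az":0},{"tx":-0.028,"ty":-0.021,"tz":0,"ax":0,"ay":0,"az":0},{"tx":-0.02,"ty":-0.014,"tz":0,"ax":0,"ay":0,"az":0},{"tx":0,"ty":0,"tz":0,"ax":0,"ay":0,"az":8},{"tx":0,"ty":0,"tz":0,"ax":0,"ay":0,"az":8},{"tx":0,"ty":0,"tz":0,"ax":0,"ay":0,"az":8},{"tx":0,"ty":0,"tz":0,"ax":0,"ay":0,"az":8},{"tx":0,"ty":0,"tz":0,"ax":0,"ay":0,"az":0}]'|grep -E "posi|wrist|width"; python3 -m handwheel '[{"tx":0,"ty":0,"tz":0,"ax":0,"ay":0,"az":0},{"tx":0,"ty":0,"tz":0,"ax":0,"ay":0,"az":0}]'|grep -E "posi|wrist|width"
python3 - <<'E'
from plan import *
import json
plan([.578,-.186,.30],0,-1.57)
c=calibration('wrist');im=snapshot('wrist')[:,:,::-1];cv2.imwrite('pics/w7.png',im)
json.dump({k:np.asarray(v).tolist() for k,v in c.items()},open("w7.json","w"))
print(proj('wrist',[.578,-.186,.022],c))
E
```

```text
position: [0.4926, 0.3503, 0.2955]
wrist_force: [-0.4, 0.3, -4.1]
position: [0.4662, 0.0012, 0.2954]
wrist_force: [0.5, 0.5, -3.5]
gripper_width: 0.0612
position: [0.4552, -0.1609, 0.2952]
wrist_force: [-0.8, 0.5, -4.8]
gripper_width: 0.0614
position: [0.4559, -0.1611, 0.2956]
wrist_force: [0.4, -0.2, -3.4]
gripper_width: 0.0613
t 25.15 pos [ 0.4559 -0.1611  0.2956] turn [-0.0774 -0.0789  0.6971] shift after [-0.025   0.1221 -0.0044] world [ 0.1221 -0.0249  0.0044] j [-0.6611  0.3168  1.1209  1.9413 -0.324   1.083   0.6091] F [ 0.3845 -0.1942 -3.4081] 0.061260046258908595 30.001048571586466
[430.8565 213.4561]
```

View pics/w7.png

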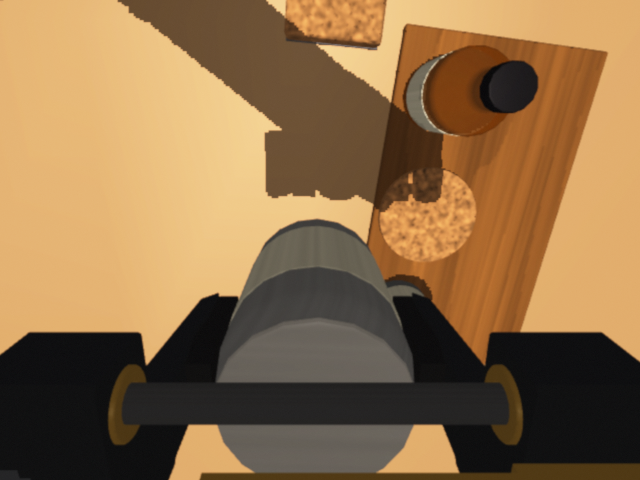

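The picture shows the trivet spanning columns 380 to 476 and rows 167 to 262, with the bottle above it at (490,90), the jar partly hidden behind the tin below it, and the tin upright in the gripper.

Run:
```python
from plan import *
import json
c=json.load(open("w7.json"))
im=cv2.imread('pics/w7.png');hsv=cv2.cvtColor(im,cv2.COLOR_BGR2HSV)
q=np.array([plane('wrist',u,v,.022,c)[:2] for u,v in((380,214),(476,214),(430,167),(427,262))],np.float32);print(q,cv2.minEnclosingCircle(q))
# cork texture mask: local variance high
g=cv2.GaussianBlur(cv2.cvtColor(im,cv2.COLOR_BGR2GRAY).astype(np.float32),(0,0),1)
v=cv2.blur(g*g,(5,5))-cv2.blur(g,(5,5))**2
m=(v>60).astype(np.uint8);m[:155]=0;m[272:]=0;m[:,:395]=0;m[:,490:]=0
m=cv2.morphologyEx(m,cv2.MORPH_CLOSE,np.ones((7,7)));m=cv2.morphologyEx(m,cv2.MORPH_OPEN,np.ones((9,9)))
k=np.argwhere(m)[:,::-1];h=cv2.convexHull(k.astype(np.int32))[:,0];print(k.min(0),k.max(0))
q=np.array([plane('wrist',*p,.022,c)[:2] for p in h],np.float32);print(cv2.minEnclosingCircle(q))
print("board front edge",plane('wrist',405,24,.012,c),plane('wrist',372,220,.012,c),"far corner",plane('wrist',606,52,.012,c))
```

```text
[[ 0.5238 -0.1873]
 [ 0.6262 -0.186 ]
 [ 0.5722 -0.1369]
 [ 0.5792 -0.2413]] ((0.5757309198379517, -0.18909534811973572), 0.05241244658827782)
[396 169] [477 260]
((0.5742624998092651, -0.18979579210281372), 0.05482630804181099)
board front edge [ 0.5378 -0.0035  0.012 ] [ 0.5171 -0.1967  0.012 ] far corner [ 0.7346 -0.0254  0.012 ]
```

```bash
python3 -m handwheel '[{"tx":-0.006,"ty":0.02,"tz":0,"ax":0,"ay":0,"az":0},{"tx":-0.006,"ty":0.03,"tz":0,"ax":0,"ay":0,"az":2.5},{"tx":-0.006,"ty":0.03,"tz":0,"ax":0,"ay":0,"az":2.5},{"tx":-0.006,"ty":0.03,"tz":0,"ax":0,"ay":0,"az":2},{"tx":0,"ty":0,"tz":0,"ax":0,"ay":0,"az":0},{"tx":0,"ty":0,"tz":0,"ax":0,"ay":0,"az":0},{"tx":0,"ty":0,"tz":0,"ax":0,"ay":0,"az":0}]' >/dev/null; python3 -c "
from plan import *
plan([.575,-.189,.0685],0,-1.677)"
```

```text
t 25.90 pos [ 0.5646 -0.1881  0.2955] turn [-0.1036 -0.0738 -0.322 ] shift after [0.0002 0.0104 0.227 ] world [ 0.0104 -0.0009 -0.227 ] j [-0.4437  0.5639  1.0174  1.6656 -0.5091  1.2051  0.5822] F [-0.9614  0.6624 -3.6758] 0.06105212836280939 30.001623063064642
```

```bash
python3 -m handwheel '[{"tx":0,"ty":0.01,"tz":0,"ax":0,"ay":0,"az":0},{"tx":0,"ty":0,"tz":0.02,"ax":0,"ay":0,"az":0},{"tx":0,"ty":0,"tz":0.035,"ax":0,"ay":0,"az":0},{"tx":0,"ty":0,"tz":0.04,"ax":0,"ay":0,"az":0},{"tx":0,"ty":0,"tz":0.04,"ax":0,"ay":0,"az":0},{"tx":0,"ty":0,"tz":0.035,"ax":0,"ay":0,"az":0},{"tx":0,"ty":0,"tz":0.03,"ax":0,"ay":0,"az":0},{"tx":0,"ty":0,"tz":0.015,"ax":0,"ay":0,"az":0},{"tx":0,"ty":0,"tz":0,"ax":0,"ay":0,"az":0},{"tx":0,"ty":0,"tz":0,"ax":0,"ay":0,"az":0}]' >/dev/null; python3 -c "
from plan import *
plan([.575,-.189,.0685],0,-1.677)"
```

```text
t 26.90 pos [ 0.5764 -0.1894  0.0818] turn [ 0.0504 -0.0163 -0.318 ] shift after [ 0.0003 -0.0014  0.0133] world [-0.0014  0.0004 -0.0133] j [-0.2909  0.8234  0.7858  1.7912 -0.7574  0.8569  0.7486] F [ 0.7911 -0.6612 -3.3929] 0.06110558915388396 30.001796996995154
```

```bash
python3 -m handwheel '[{"tx":0,"ty":-0.001,"tz":0.006,"ax":0,"ay":0,"az":0},{"tx":0,"ty":0,"tz":0.005,"ax":0,"ay":0,"az":0},{"tx":0,"ty":0,"tz":0,"ax":0,"ay":0,"az":0},{"tx":0,"ty":0,"tz":0,"ax":0,"ay":0,"az":0}]' |grep -E "posi|wrist"; python3 -m handwheel '[{"tx":0,"ty":0,"tz":0.001,"ax":0,"ay":0,"az":0},{"tx":0,"ty":0,"tz":0.001,"ax":0,"ay":0,"az":0},{"tx":0,"ty":0,"tz":0,"ax":0,"ay":0,"az":0}]' |grep -E "posi|wrist"
```

```text
position: [0.5745, -0.1888, 0.0698]
wrist_force: [-1.1, 0.2, -3.6]
position: [0.5747, -0.1891, 0.0685]
wrist_force: [-0.8, 0.5, 5.0]
```

```bash
python3 -m handwheel '[{"tx":0,"ty":0,"tz":0.001,"ax":0,"ay":0,"az":0},{"tx":0,"ty":0,"tz":0,"ax":0,"ay":0,"az":0}]' |grep -E "posi|wrist"
```

```text
position: [0.5748, -0.1891, 0.0685]
wrist_force: [-4.6, 3.6, 14.8]
```

Seated on the trivet, with contact felt at the expected height. Release, rise and check.

```bash
python3 -m handwheel '[{"tx":0,"ty":0,"tz":-0.0005,"ax":0,"ay":0,"az":0},{"tx":0,"ty":0,"tz":0,"ax":0,"ay":0,"az":0},{"tx":0,"ty":0,"tz":0,"ax":0,"ay":0,"az":0},{"tx":0,"ty":0,"tz":0,"ax":0,"ay":0,"az":0},{"tx":0,"ty":0,"tz":-0.015,"ax":0,"ay":0,"az":0},{"tx":0,"ty":0,"tz":-0.03,"ax":0,"ay":0,"az":0},{"tx":0,"ty":0,"tz":-0.04,"ax":0,"ay":0,"az":0},{"tx":0,"ty":0,"tz":-0.045,"ax":0,"ay":0,"az":0},{"tx":0,"ty":0,"tz":-0.045,"ax":0,"ay":0,"az":0},{"tx":0,"ty":0,"tz":-0.04,"ax":0,"ay":0,"az":0}]' 1 |grep -E "posi|wrist|width"; python3 -m handwheel '[{"tx":0,"ty":-0.03,"tz":0,"ax":0,"ay":0,"az":0},{"tx":0,"ty":-0.04,"tz":0,"ax":0,"ay":0,"az":0},{"tx":0,"ty":-0.03,"tz":0,"ax":0,"ay":0,"az":0},{"tx":0,"ty":0,"tz":0,"ax":0,"ay":0,"az":0},{"tx":0,"ty":0,"tz":0,"ax":0,"ay":0,"az":0}]' |grep -E "posi|wrist|width"
python3 - <<'E'
from plan import *
c=calibration('wrist');im=snapshot('wrist')[:,:,::-1];cv2.imwrite('pics/w8.png',im);sc=snapshot('scene')[:,:,::-1];cv2.imwrite('pics/s8.png',sc)
sd=snapshot('side')[:,:,::-1];cv2.imwrite('pics/d8.png',sd)
hsv=cv2.cvtColor(im,cv2.COLOR_BGR2HSV);print(proj('wrist',[.575,-.189,.122],c))
for a in (75,130,170):
  m=((hsv[...,1]<60)&(hsv[...,2]>a)).astype(np.uint8);m[340:]=0;n,l,st,ce=cv2.connectedComponentsWithStats(m)
  for i in range(1,n):
    if st[i,4]>600:
        k=cv2.convexHull(np.argwhere(l==i)[:,::-1].astype(np.int32))[:,0]
        q=np.array([plane('wrist',*p,.122,c)[:2] for p in k],np.float32);print(a,st[i],ce[i],cv2.minEnclosingCircle(q))
# bystander change in the fixed views, first vs now
for n,b in(("scene",sc),("side",sd)):
    a=cv2.imread(f"pics/{n}0.png");d=(cv2.absdiff(cv2.GaussianBlur(a,(0,0),1.5),cv2.GaussianBlur(b,(0,0),1.5)).max(2)>25)
    for nm,p in(("bottle",(275,240,295,295)),("jar",(172,240,205,290)),("block",(306,240,332,274))) if n=="scene" else (("bottle",(310,245,340,308)),("jar",(372,312,406,368)),("block",(250,286,294,318))):
        print(n,nm,d[p[1]:p[3],p[0]:p[2]].mean().round(3))
E
```

```text
position: [0.5744, -0.1896, 0.2854]
wrist_force: [0.8, -0.8, 0.2]
gripper_width: 0.088
position: [0.4754, -0.1777, 0.283]
wrist_force: [0.6, -0.3, 0.0]
gripper_width: 0.088
[444.4377 215.3548]
75 [374  28  41  72 690] [385.6565  72.6754] ((0.5469986200332642, -0.07623620331287384), 0.02466362528502941)
75 [ 386  165   93   87 4895] [434.7044 211.1497] ((0.565518856048584, -0.18209104239940643), 0.039567966014146805)
75 [ 366  267   68   58 1344] [392.2708 284.3088] ((0.5347519516944885, -0.25775423645973206), 0.029997585341334343)
130 [ 412  192   67   60 1137] [453.2551 230.8865] ((0.5731663107872009, -0.19169293344020844), 0.02842170186340809)
170 [ 413  193   66   59 1116] [453.5824 230.8557] ((0.5732256174087524, -0.1912432461977005), 0.028088897466659546)
scene bottle 0.083
scene jar 0.0
scene block 0.146
side bottle 0.001
side jar 0.016
side block 0.182
```

The tin's lid is centred at (0.573, -0.191), within about 3 mm of the trivet centre, and the hand is clear. The block's pixel differences are probably the arm's shadow, since the tin passed it with its base about 0.25 m above the bench.

```bash
python3 -c "
from plant import *
print(job_done())"
```

```text
the job is handed in; nothing more can be done
None
```

I turned the dial off at its stop, then stood the tin upright on the cork trivet, within about 3 mm of its centre by the last wrist picture; on the way I set it down once on clear bench to regrip it from above, the robot ended touching nothing, nothing I saw suggests the bottle, jar or block moved, and the job is handed in at about 29 s.

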